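# Make up two kits of printed parts

### The arm

A 6-joint arm with a two-finger parallel gripper is mounted at the origin on the work surface. World frame = base frame: x ahead of the robot, y to its left, z up, the work surface at z = 0. Lengths are in mm, angles in degrees, forces in N, time in s.
With the tool pointing down it reaches from about 300 to 850 mm from the base axis. Payload 4.2 kg.
Tool frame: the origin (TCP) lies midway between the tips of the shut fingers; the grasp point (between the pads) lies env.hold_point_z behind it (env.hold_point_z is the distance from the TCP to the grasp point, in mm); z points along the fingers, y is the line along which they close (so a half turn about z gives the same grasp; the last joint's range is limited). The gripper opens to 91 mm and grips with 3 to 60 N. Pads are 32 mm wide; open, the fingers measure 118 mm over their backs; the gripper's body (76 mm by 178 mm) begins 60 mm behind the grasp point.
Start: joints at [62.452, 18.312, 89.639, -0, 72.044, -1.146], TCP at [255.687, 515.041, 213.976] pointing down, gripper open.
Joint ranges: [-177.97, 177.97], [-48.28, 115.42], [12.27, 149.76], [-77.06, 257.06], [2.81, 150.46], [-146.56, 146.56]. Speed limits (degrees/s): [147.25, 147.25, 180, 180, 180, 180].

### API

Orientations are given as [roll, pitch, yaw] about the fixed x, y, z axes, in that order (R = Rz(yaw) Ry(pitch) Rx(roll)).
In Python, from workcell import env, viewer, spotter gives the robot as it stands.
- The arm moves only by the tool apply_moves, never from a script. Its arguments are lists of equal length, an entry for each row: "delta_pos": the shift along the world's x, y, z normalised to -1 to 1, where 1 is 120 mm, a list of three; "rot": the turn, a rotation vector about the world's x, y, z normalised to -1 to 1, where 1 is 1.5 rad, a list of three; "hand": the opening, from 0 (shut) to 1 (fully open). A call has 1 to 10 rows; each row is the pose to reach, as a shift and turn from the pose commanded when the call began; what a row does not reach only later rows make up. A row lasts 1/12 s, in which the tool goes at most 41.7 mm and 7.16 degrees, less where a joint would pass 70% of its speed; a pose out of reach is approached as far as the arm can. A call with a number of a shift or a turn outside -1 to 1 is refused whole. A call with a gripper value outside its range is refused whole. The fingers move at their own pace and stop on an object; "newtons" is the grip in N (left out, the last holds). Time passes only in rows, so rows that repeat a pose let the fingers close. It gives the time, the measured TCP pose, the force, the opening and the grip force at its end, in the units of the state.
- env.state(): the state, without advancing time (a new reading comes with each control period).
- viewer.grab_frame(name): name is "scene" or "top" or "wrist"; returns a dict with "pixels" (384x512x3 uint8, red, green, blue), "camera_matrix" (3x3 intrinsics, pixels), "k1" (the pictures are not rectified: a ray, as slopes to the right and down, at radius r is drawn at 1 + k1 r^2 times it, then the intrinsics apply), "R" (3x3) and "t" (3): a world point X has camera coordinates R X + t; the wrist camera has in their place "mount" (4x4, takes a point from camera to tool coordinates, whose origin is the TCP and whose axes are the flange's). Camera axes: x right, y down, z forward; pixel columns grow to the right and rows downward; lengths in mm; the calibration is good to about 2 mm. A picture is of the moment at which its call begins: read the wrist's pose just before it. There is no depth.
- env.job_done(): hands the job in; it is judged then, once.
Trained networks look in a picture, given as the dict that the camera call returned (one of the last four; its "shot" number tells which), for a name from the list of things; names that differ only in an ending like _2 or _b are one class to them, and where a whole thing is asked for, a point or a joint stands for the part that bears it (a point fixed in the world has none). Each returns a list of dicts, best first, with "score" (0 to 1); they miss things now and then, are a little off and sometimes report something else, mostly with a low value. They report only what shows in the picture. A call takes as long as a camera call. They do not tell look-alikes from the thing itself.
- spotter.trace(picture, query): "mask" (384x512 bool, what is visible of it) and "box" ([centre column, centre row, width, height] in pixels, round what is visible of it).
- spotter.landmark_of(picture, query): "position" ([column, row] in pixels: a listed point, or the origin of a listed thing).
The state is a dict: "time_s": time; "qpos": joint angles; "qvel": joint speeds; "effort": joint torques, N m; "ee_pos": TCP position; "ee_rot": TCP orientation; "force": force on the tool from outside, world axes, zero at the start; "torque": the same for the moment, N m; "gripper_width": finger opening in mm; "gripper_force": force on a finger pad.
Only numpy, scipy, OpenCV 4.12 (cv2) and the standard library are available. Lean on these libraries where they do the work, as an engineer would, in place of code of your own. Each camera call takes 0.05 s, during which the arm holds its last target. There are 200 camera calls.

### The job

Make up the two kits from the white printed parts on the bench: the sleeve, the flanged hub and the hexagonal nut go into the tray with three compartments, the U-bracket and the cross knob into the tray with two. Stand each part upright, as it stands now, flat on the floor of a compartment of its own (any one in that tray), and leave the jar of screws standing where it is.

Things in the scene. Friction and masses are not known exactly. Their poses are not given: they have to be found in the camera images.
- sleeve_c (a point): Sleeve: white printed round tube, open at both ends, outer diameter 42 mm, wall 4 mm, 60 mm tall, standing on end; one of the loose parts of the stock. The point is its centre, 30 mm above its underside. Its z axis points up while it stands upright.
- hub_c (a point): Flanged hub: white printed part, a round flange 46 mm in diameter and 10 mm thick below, a round stem 26 mm in diameter and 40 mm high in its middle above (50 mm tall in all). The point is half-way up on its axis, 25 mm above its underside. Its z axis points up while it stands upright.
- nut_c (a point): Hexagonal nut: white printed hexagonal ring, 44 mm across the flats, 51 mm across the corners, wall 11 mm, 34 mm tall, open through the middle. The point is its centre, 17 mm above its underside; its x axis is square to one pair of flats (the others follow every 60 degrees). Its z axis points up while it stands upright.
- bracket_c (a point): U-bracket: white printed U open to the top, 48 mm along x, 42 mm along y, 40 mm tall; base 10 mm thick, two upright cheeks 10 mm thick at its x ends with a small dark round mark on the outside. The point is half-way up in the middle, 20 mm above its underside, in the gap between the cheeks. Its z axis points up while it stands upright.
- knob_c (a point): Cross knob: white printed hand knob, seen from above a cross of two bars each 46 mm long and 16 mm wide along its x and y axes, 36 mm tall over its whole outline. The point is its centre, 18 mm above its underside. Its z axis points up while it stands upright.
- jar_c (a point): Small closed amber glass jar of screws with a dark cap, 48 mm in diameter, 55 mm tall, loose among the parts, in no kit. The point is its centre, 27.5 mm up. A grey 30 mm cube and a roll of tape, also among the parts, are not listed and not needed; no part or jar starts nearer than 30 mm to anything else.
- tray3: Grey printed tray fixed to the bench, 214 x 74 mm, 8 mm high, with three equal square compartments in one row along its y axis. Origin at the centre of its underside, z up. Its floor is 4 mm thick; rims and ribs are 4 mm wide and rise 4 mm above the floor. Each compartment is 66 x 66 mm inside; their centres lie at x = 0 and y = -70, 0 and 70 mm.
- tray2: Grey printed tray fixed to the bench, 144 x 74 mm, 8 mm high, with two equal square compartments in one row along its y axis. Origin at the centre of its underside, z up. Its floor is 4 mm thick; rims and ribs are 4 mm wide and rise 4 mm above the floor. Each compartment is 66 x 66 mm inside; their centres lie at x = 0 and y = -35 and 35 mm.
Not all that is in view belongs to the job. What is shaped like the part that bears knob_c but green is not meant.

How it is judged:
By the outcome, as a careful person would: the job done as asked, in the order asked, and still so for the second after the job is handed in, with the robot touching nothing.
It also fails if it takes over 125 s, if anything falls off the work surface, if the arm or the gripper's body presses on something with over 40 N, if the wrist force passes 120 N, or if a joint passes its speed limit or range.

## Working session

There is one attempt and no reset: what is moved stays moved. The work goes in short steps, Python scripts to look and compute and a tool call to move; the robot and the scene stay as the last step left them, time stands still between calls to the robot, and variables do not carry over. Pictures are saved under pics/ and viewed, at most 14 in all, crops included, and the job is handed in when it is done.

Besides the shell and the picture viewer there is one more tool, called after "Emit:" as name(argument=value, ...) on one line, values as JSON. apply_moves: Moves the arm, as the interface text tells. Its arguments: {"type":"object","properties":{"delta_pos":{"type":"array"},"rot":{"type":"array"},"hand":{"type":"array"},"newtons":{"type":"number"}},"required":["delta_pos","rot","hand"]}

```bash
mkdir -p pics; ls; cat > h.py <<'E'
import numpy as np, cv2
from workcell import env, viewer, spotter
from scipy.spatial.transform import Rotation as Ro
def cam(p,s=None):
    if 'R' in p: return np.array(p['R']),np.array(p['t'])
    T=np.eye(4); T[:3,:3]=Ro.from_euler('xyz',s['ee_rot'],degrees=True).as_matrix(); T[:3,3]=s['ee_pos']
    C=np.linalg.inv(T@np.array(p['mount'])); return C[:3,:3],C[:3,3]
def px2w(p,uv,z,s=None):
    R,t=cam(p,s); K=np.array(p['camera_matrix'])
    d=np.array([p['k1'],0,0,0],float)
    uv=np.atleast_2d(np.array(uv,float))
    n=cv2.undistortPoints(uv[:,None,:],K,d)[:,0]
    r=np.c_[n,np.ones(len(n))]@R; c=-R.T@t
    return c+r*((z-c[2])/r[:,2])[:,None]
def w2px(p,X,s=None):
    R,t=cam(p,s)
    return cv2.projectPoints(np.atleast_2d(np.array(X,float)),cv2.Rodrigues(R)[0],t,np.array(p['camera_matrix']),np.array([p['k1'],0,0,0],float))[0][:,0]
def save(p,n,crop=None,f=1):
    im=p['pixels'][:,:,::-1]
    if crop: a,b,c,d=crop; im=im[b:d,a:c]
    cv2.imwrite('pics/'+n,cv2.resize(im,None,fx=f,fy=f,interpolation=cv2.INTER_CUBIC))
E
python3 - <<'E'
from h import *
Z=dict(sleeve_c=30,hub_c=25,nut_c=17,bracket_c=20,knob_c=18,jar_c=27.5,tray3=0,tray2=0)
print(env.state(),env.hold_point_z)
for n in('top','scene'):
    p=viewer.grab_frame(n); save(p,n+'0.png',f=1.5); print(n,-np.array(p['R']).T@p['t'])
    for q in Z:
        for d in spotter.landmark_of(p,q)[:3]:
            print(q,round(d['score'],2),np.round(d['position']),np.round(px2w(p,d['position'],Z[q])[0]))
E
```

```text
pics
{'time_s': 0.0, 'qpos': array([ 6.24533720e+01,  1.83508278e+01,  8.97072370e+01,  4.91657709e-04,
        7.20434130e+01, -1.14458717e+00]), 'qvel': array([-0.03598528,  0.04419519, -0.07379431, -0.01743531, -0.00964851,
        0.039543  ]), 'effort': array([-1.86174795e-03, -4.12445498e+01, -2.31977499e+01,  7.24719674e-02,
        4.54881415e-02, -1.41954201e-04]), 'ee_pos': array([255.43167442, 514.57862721, 213.12280516]), 'ee_rot': array([-1.79898552e+02, -2.49441466e-03,  1.53597805e+02]), 'force': array([ 0.02483385, -0.26732392, -0.37607095]), 'torque': array([ 0.01658424, -0.04496353, -0.02092907]), 'gripper_force': 0.0, 'gripper_width': 91.39191888328475} 18.8
top [ 401.51631663   -3.04455702 1513.39162056]
sleeve_c 0.66 [258. 175.] [619.  -9.  30.]
hub_c 0.5 [174. 180.] [604. 266.  25.]
nut_c 0.67 [212. 173.] [629. 141.  17.]
bracket_c 0.54 [387. 200.] [ 533. -433.   20.]
knob_c 0.62 [311. 154.] [ 687. -186.   18.]
knob_c 0.6 [337. 164.] [ 653. -270.   18.]
jar_c 0.52 [126. 196.] [555. 424.  28.]
tray3 0.84 [324. 226.] [ 451. -224.    0.]
tray3 0.66 [195. 231.] [439. 199.   0.]
tray2 0.84 [324. 226.] [ 451. -224.    0.]
tray2 0.66 [195. 231.] [439. 199.   0.]
scene [1551.01364076   75.32143938  711.18414798]
sleeve_c 0.93 [242. 210.] [614.  -9.  30.]
hub_c 0.85 [353. 210.] [599. 270.  25.]
hub_c 0.58 [174. 189.] [ 521. -200.   25.]
nut_c 0.63 [298. 222.] [640. 132.  17.]
nut_c 0.43 [ 95. 191.] [ 524. -426.   17.]
bracket_c 0.61 [ 93. 191.] [ 528. -428.   20.]
bracket_c 0.2 [327. 186.] [480. 215.  20.]
knob_c 0.83 [165. 229.] [ 686. -192.   18.]
knob_c 0.51 [138. 218.] [ 644. -269.   18.]
jar_c 0.77 [407. 201.] [555. 417.  28.]
tray3 0.94 [173. 189.] [ 482. -213.    0.]
tray3 0.23 [ 94. 190.] [ 498. -440.    0.]
tray2 0.94 [173. 189.] [ 482. -213.    0.]
tray2 0.23 [ 94. 190.] [ 498. -440.    0.]
```

View pics/top0.png

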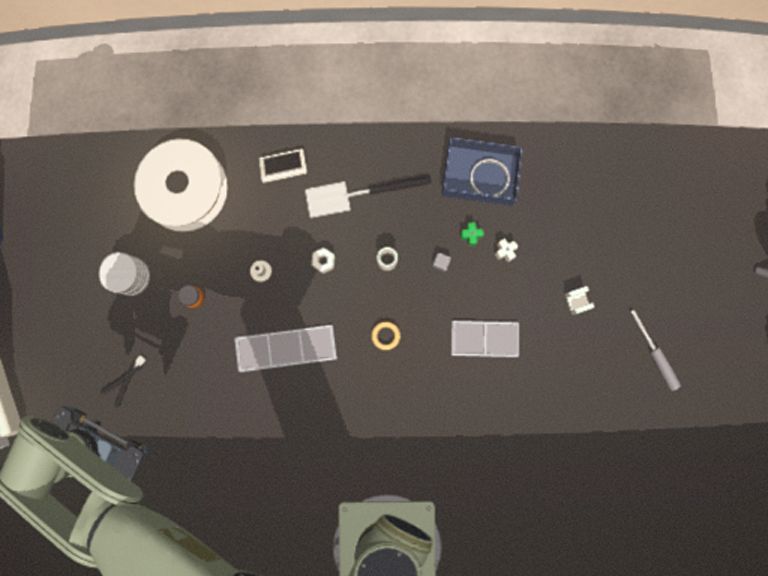

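View pics/scene0.png

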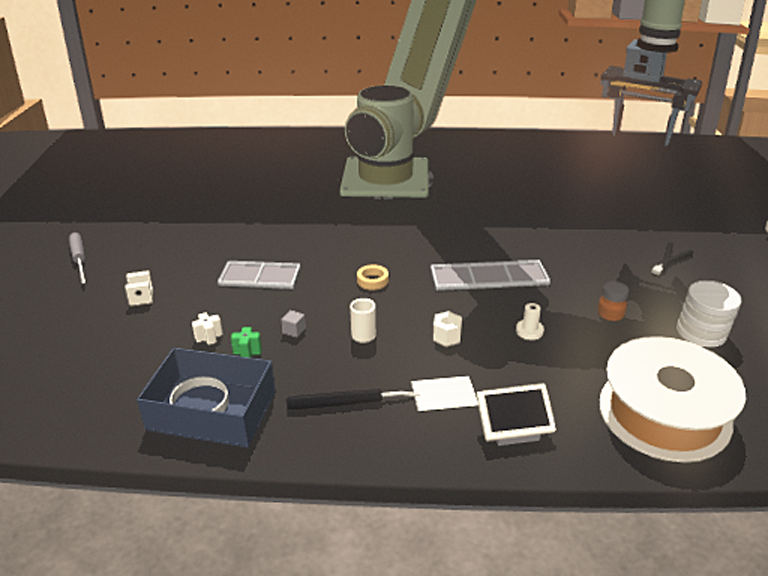

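The top view shows the white sleeve (258,175), hub (174,180), nut (212,173), bracket (387,200), the white knob (337,164) and a green cross knob (311,154). tray3 is at (195,231) and tray2 at (324,226), in source pixels. The green look-alike is not wanted. I'm moving over the hub/nut/sleeve group for a wrist look.

Emit:
apply_moves(delta_pos=[[0.76, -0.93, 0.3], [0.76, -0.93, 0.3], [0.76, -0.93, 0.3], [0.76, -0.93, 0.3]], rot=[[0, 0, -0.18], [0, 0, -0.18], [0, 0, -0.18], [0, 0, -0.18]], hand=[1, 1, 1, 1])

```text
time_s: 1.23
ee_pos: [348.9, 401.0, 251.2]
ee_rot: [179.9, 0.1, 138.0]
force: [1.2, 0.5, 0.2]
gripper_width: 91.0
gripper_force: 0.0
```

Emit:
apply_moves(delta_pos=[[0.76, -0.93, 0.3], [0.76, -0.93, 0.3], [0.76, -0.93, 0.3], [0.76, -0.93, 0.3]], rot=[[0, 0, -0.18], [0, 0, -0.18], [0, 0, -0.18], [0, 0, -0.18]], hand=[1, 1, 1, 1])

```text
time_s: 1.57
ee_pos: [440.4, 289.0, 287.3]
ee_rot: [179.9, 0.1, 122.5]
force: [0.3, 0.2, 0.5]
gripper_width: 91.3
gripper_force: 0.0
```

Emit:
apply_moves(delta_pos=[[0.76, -0.93, 0.3], [0.76, -0.93, 0.3], [0.76, -0.93, 0.3], [0.76, -0.93, 0.3]], rot=[[0, 0, -0.18], [0, 0, -0.18], [0, 0, -0.18], [0, 0, -0.18]], hand=[1, 1, 1, 1])

```text
time_s: 1.9
ee_pos: [531.7, 177.1, 323.1]
ee_rot: [179.9, 0.1, 107.0]
force: [-0.3, 1.2, -0.3]
gripper_width: 91.2
gripper_force: 0.0
```

Emit:
apply_moves(delta_pos=[[0.5, -0.3, 0.3], [0.5, -0.3, 0.3], [0.5, -0.3, 0.3], [0.5, -0.3, 0.3], [0.5, -0.3, 0.3], [0.5, -0.3, 0.3]], rot=[[0, 0, -0.2], [0, 0, -0.2], [0, 0, -0.2], [0, 0, -0.2], [0, 0, -0.2], [0, 0, -0.2]], hand=[1, 1, 1, 1, 1, 1])

```text
time_s: 2.4
ee_pos: [588.4, 144.6, 357.5]
ee_rot: [-179.9, 0.0, 90.1]
force: [-0.8, 0.1, -0.3]
gripper_width: 91.1
gripper_force: 0.0
```

```bash
cat >> h.py <<'E'
Z=dict(sleeve_c=30,hub_c=25,nut_c=17,bracket_c=20,knob_c=18,jar_c=27.5,tray3=0,tray2=0)
def look(qs,name=None,c='wrist',dz=0):
    s=env.state(); p=viewer.grab_frame(c); s=s if c=='wrist' else None
    if name: save(p,name,f=1.5)
    for q in qs:
        for d in spotter.landmark_of(p,q)[:2]:
            print(q,round(d['score'],2),np.round(d['position']),np.round(px2w(p,d['position'],Z[q]+dz,s)[0],1))
    return p,s
E
python3 - <<'E'
from h import *
p,s=look(['sleeve_c','hub_c','nut_c','tray3'],'w1.png'); print(s['time_s'],s['ee_pos'],s['ee_rot'],p['mount'],p['camera_matrix'])
E
```

```text
sleeve_c 0.59 [279. 232.] [634.6 -15.2  30. ]
hub_c 0.7 [270.  81.] [610.9 272.   25. ]
nut_c 0.79 [276. 156.] [624.9 137.7  17. ]
tray3 0.95 [197. 300.] [ 446.2 -210.6    0. ]
tray3 0.92 [179. 112.] [439.7 218.5   0. ]
2.4 [588.42364706 144.62960668 357.45691287] [-1.79918656e+02  4.31380203e-03  9.01113381e+01] [[ 3.16295464e-04 -9.55170252e-01 -2.96056904e-01  8.47825318e+01]
 [ 9.99999944e-01  2.70053579e-04  1.97084753e-04 -3.63363148e-01]
 [-1.08298267e-04 -2.96056950e-01  9.55170284e-01 -1.70925914e+02]
 [ 0.00000000e+00  0.00000000e+00  0.00000000e+00  1.00000000e+00]] [[268.9288365    0.         256.30445035]
 [  0.         268.9288365  189.51167237]
 [  0.           0.           1.        ]]
```

View pics/w1.png

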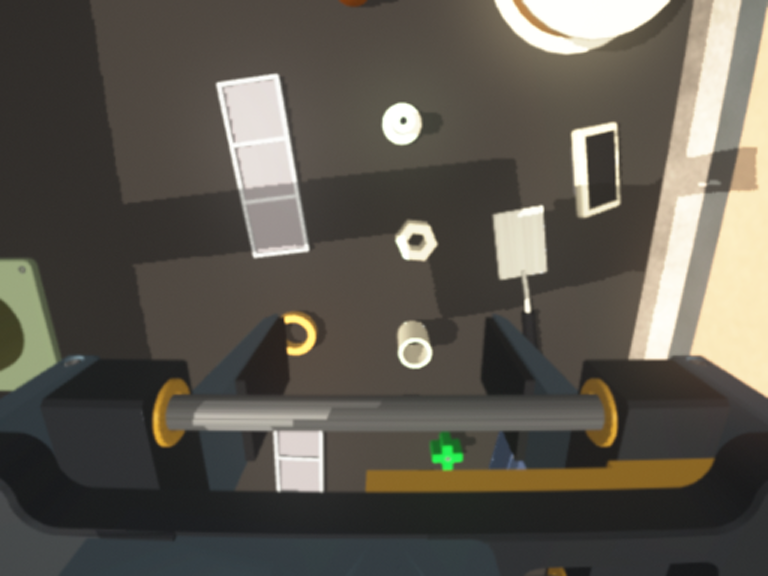

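```bash
cat >> h.py <<'E'
from scipy.optimize import minimize
def poly(r,n,a0=0): a=np.radians(a0)+np.arange(n)*2*np.pi/n; return np.c_[r*np.cos(a),r*np.sin(a)]
def box(cx,cy,w,h): return np.array([[cx+i*w/2,cy+j*h/2] for i,j in((1,1),(-1,1),(-1,-1),(1,-1))])
M=dict(sleeve_c=[(poly(21,32),0,60)],hub_c=[(poly(23,32),0,10),(poly(13,24),10,50)],
 nut_c=[(poly(44/3**.5,6,30),0,34)],knob_c=[(box(0,0,46,16),0,36),(box(0,0,16,46),0,36)],
 bracket_c=[(box(0,0,48,42),0,10),(box(-19,0,10,42),0,40),(box(19,0,10,42),0,40)],jar_c=[(poly(24,32),0,55)],
 tray3=[(box(0,0,74,214),0,8)],tray2=[(box(0,0,74,144),0,8)])
S=4
def sil(p,s,q,v,off,shape,z0=0):
    im=np.zeros(shape,np.uint8); c,d=np.cos(v[2]),np.sin(v[2])
    for P,a,b in M[q]:
        xy=P@np.array([[c,d],[-d,c]])+v[:2]
        X=np.r_[np.c_[xy,np.full(len(P),a+z0)],np.c_[xy,np.full(len(P),b+z0)]]
        u=(w2px(p,X,s)-off+.5)*S-.5
        cv2.fillConvexPoly(im,cv2.convexHull(np.round(u*16).astype(np.int32)),1,shift=4)
    return im
def fit(p,s,q,k=0,z0=0,near=None,yaws=range(0,90,15)):
    L=spotter.trace(p,q)
    if near is not None: L=sorted(L,key=lambda d:np.hypot(*(px2w(p,d['box'][:2],z0+10,s)[0,:2]-near)))
    D=L[k]; m=D['mask'].astype(np.uint8); ys,xs=np.nonzero(m)
    off=np.array([xs.min()-15,ys.min()-15]); w,h=xs.max()-xs.min()+30,ys.max()-ys.min()+30
    T=cv2.warpAffine(m.astype(np.float32),np.array([[S,0,(-off[0]+.5)*S-.5],[0,S,(-off[1]+.5)*S-.5]],float),(w*S,h*S))>.5
    x0=px2w(p,[xs.mean(),ys.mean()],z0+Z[q],s)[0,:2]
    def f(v):
        v=[v[0],v[1],v[2]/20]; A=sil(p,s,q,v,off,T.shape,z0)>0; return 1-(A&T).sum()/(A|T).sum()
    best=min((minimize(f,[*x0,np.radians(a)*20],method='Nelder-Mead',options=dict(initial_simplex=[[*x0,a*.349],[x0[0]+8,x0[1],a*.349],[x0[0],x0[1]+8,a*.349],[*x0,a*.349+4]],maxfev=150)) for a in yaws),key=lambda r:r.fun)
    print(q,round(D['score'],2),'xy',np.round(best.x[:2],1),'yaw',round(np.degrees(best.x[2]/20),1),'iou',round(1-best.fun,3)); return best.x
E
python3 - <<'E'
from h import *
s=env.state(); p=viewer.grab_frame('wrist')
fit(p,s,'hub_c',yaws=[0]); fit(p,s,'sleeve_c',yaws=[0]); fit(p,s,'nut_c',yaws=[0,20,40]); fit(p,s,'tray3',near=(440,210),yaws=[-10,0,10])
p=viewer.grab_frame('top')
fit(p,None,'hub_c',yaws=[0]); fit(p,None,'sleeve_c',yaws=[0]);fit(p,None,'nut_c',yaws=[0,20,40]);fit(p,None,'tray3',near=(440,210),yaws=[-10,0,10])
fit(p,None,'tray2',near=(450,-220),yaws=[-10,0,10]); fit(p,None,'knob_c',near=(653,-270)); fit(p,None,'bracket_c')
E
```

```text
hub_c 0.63 xy [607.9 271.9] yaw 9.5 iou 0.958
sleeve_c 0.72 xy [627.2  -7.7] yaw 9.1 iou 0.927
nut_c 0.9 xy [627.4 131.7] yaw 24.6 iou 0.841
tray3 0.67 xy [436.9 216.8] yaw 6.8 iou 0.977
hub_c 0.66 xy [600.9 274. ] yaw 11.5 iou 0.342
sleeve_c 0.52 xy [626.6 -11.8] yaw 16.9 iou 0.256
nut_c 0.55 xy [628.7 123.1] yaw 58.4 iou 0.413
tray3 0.53 xy [408.8 306.4] yaw 0.0 iou 0.061
tray2 0.53 xy [394.7 373.7] yaw -0.4 iou 0.103
knob_c 0.54 xy [ 647.1 -268.8] yaw 33.9 iou 0.849
bracket_c 0.49 xy [ 532.5 -428.9] yaw 18.6 iou 0.872
```

Emit:
apply_moves(delta_pos=[[0.16, -0.64, -0.66], [0.16, -0.64, -0.66], [0.16, -0.64, -0.66], [0.16, -0.64, -0.66]], rot=[[0, 0, 0.04], [0, 0, 0.04], [0, 0, 0.04], [0, 0, 0.04]], hand=[0.8, 0.8, 0.8, 0.8])

```text
time_s: 3.63
ee_pos: [606.8, 63.7, 273.5]
ee_rot: [-179.5, 0.1, 93.2]
force: [-1.0, 0.3, -0.0]
gripper_width: 72.9
gripper_force: 0.0
```

Emit:
apply_moves(delta_pos=[[0.16, -0.64, -0.66], [0.16, -0.64, -0.66], [0.16, -0.64, -0.66], [0.16, -0.64, -0.66], [0.16, -0.64, -0.66]], rot=[[0, 0, 0.04], [0, 0, 0.04], [0, 0, 0.04], [0, 0, 0.04], [0, 0, 0.04]], hand=[0.8, 0.8, 0.8, 0.8, 0.8])

```text
time_s: 4.05
ee_pos: [627.6, -9.5, 199.1]
ee_rot: [-179.9, -0.1, 96.8]
force: [0.1, -0.3, 0.9]
gripper_width: 73.1
gripper_force: 0.0
```

```bash
python3 - <<'E'
from h import *
s=env.state(); p=viewer.grab_frame('wrist'); save(p,'w2.png',f=1.2)
print(s['ee_pos'],s['ee_rot']); fit(p,s,'sleeve_c',yaws=[0])
E
```

```text
[627.59354493  -9.50822971 199.05823357] [-1.79915029e+02 -6.41833543e-02  9.67764436e+01]
sleeve_c 0.8 xy [627.2  -7.4] yaw 5.7 iou 0.741
```

View pics/w2.png

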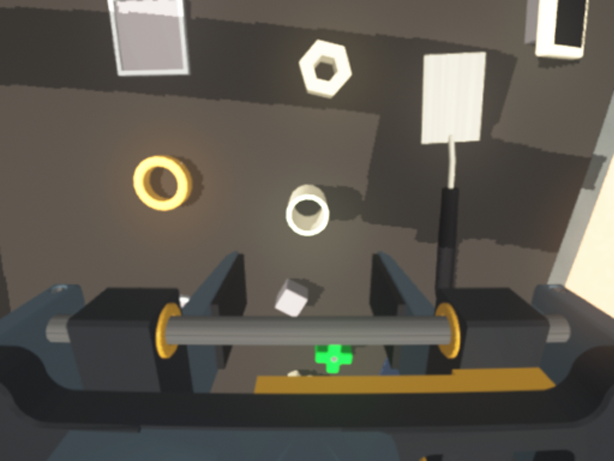

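The sleeve is at (256,177) source px, centred between the fingers with clear space around. Grasping it.

Emit:
apply_moves(delta_pos=[[0, 0.015, -1], [0, 0.015, -1], [0, 0.015, -1], [0, 0.015, -1]], rot=[[0, 0, 0], [0, 0, 0], [0, 0, 0], [0, 0, 0]], hand=[0.8, 0.8, 0.8, 0.8])

```text
time_s: 4.48
ee_pos: [623.4, -5.9, 74.2]
ee_rot: [-179.4, -0.1, 97.0]
force: [-1.0, -0.6, -1.2]
gripper_width: 72.8
gripper_force: 0.0
```

Emit:
apply_moves(delta_pos=[[0, 0, -0.3], [0, 0, -0.55], [0, 0, -0.55], [0, 0, -0.55], [0, 0, -0.55], [0, 0, -0.55], [0, 0, -0.55], [0, 0, -0.55], [0, 0, -0.55]], rot=[[0, 0, 0], [0, 0, 0], [0, 0, 0], [0, 0, 0], [0, 0, 0], [0, 0, 0], [0, 0, 0], [0, 0, 0], [0, 0, 0]], hand=[0.8, 0.8, 0.8, 0.4, 0.4, 0.4, 0.4, 0.4, 0.4], newtons=20)

```text
time_s: 5.23
ee_pos: [628.7, -7.5, 15.5]
ee_rot: [179.8, 0.0, 96.9]
force: [-1.5, 0.5, 6.7]
gripper_width: 42.2
gripper_force: 20.0
```

Emit:
apply_moves(delta_pos=[[0, 0, 0.2], [0, 0, 0.7], [0, 0, 0.7], [0, 0, 0.7]], rot=[[0, 0, 0], [0, 0, 0], [0, 0, 0], [0, 0, 0]], hand=[0.3, 0.3, 0.3, 0.3])

```text
time_s: 5.57
ee_pos: [631.1, -7.7, 103.3]
ee_rot: [179.4, 0.1, 96.9]
force: [1.2, -0.3, -0.4]
gripper_width: 42.4
gripper_force: 20.0
```

Emit:
apply_moves(delta_pos=[[-0.76, 0.645, 0], [-0.76, 0.645, 0], [-0.76, 0.645, 0], [-0.76, 0.645, 0]], rot=[[0, 0, 0], [0, 0, 0], [0, 0, 0], [0, 0, 0]], hand=[0.3, 0.3, 0.3, 0.3])

```text
time_s: 5.9
ee_pos: [529.5, 72.5, 96.3]
ee_rot: [-179.5, -0.1, 97.0]
force: [-1.0, -0.5, -0.3]
gripper_width: 42.2
gripper_force: 20.0
```

Emit:
apply_moves(delta_pos=[[-0.76, 0.645, 0], [-0.76, 0.645, 0], [-0.76, 0.645, 0], [-0.76, 0.645, 0], [-0.76, 0.645, 0], [-0.76, 0.645, 0]], rot=[[0, 0, 0], [0, 0, 0], [0, 0, 0], [0, 0, 0], [0, 0, 0], [0, 0, 0]], hand=[0.3, 0.3, 0.3, 0.3, 0.3, 0.3])

```text
time_s: 6.4
ee_pos: [445.9, 147.2, 97.5]
ee_rot: [179.9, 0.0, 96.9]
force: [0.2, -0.2, -1.1]
gripper_width: 42.1
gripper_force: 20.0
```

```bash
sed -i "s/    D=L\[k\]; m=D\['mask'\].astype(np.uint8);/    D=L[k]; m=D['mask'].astype(np.uint8); cv2.drawContours(m,cv2.findContours(m.copy(),0,2)[0],-1,1,-1);/" h.py; python3 - <<'E'
from h import *
s=env.state(); p=viewer.grab_frame('wrist'); save(p,'w3.png',f=1.2)
print(s['ee_pos'],s['ee_rot'],s['gripper_width'],s['force']); fit(p,s,'tray3',near=(440,210),yaws=[0,10]); fit(p,s,'hub_c',yaws=[0])
E
```

```text
[445.90078204 147.21541998  97.53974619] [1.79947283e+02 1.37672848e-02 9.69110222e+01] 42.14428220650123 [ 0.22215164 -0.22373763 -1.13212498]
tray3 0.88 xy [433.8 242.5] yaw 7.1 iou 0.893
hub_c 0.72 xy [607.4 271.9] yaw 6.0 iou 0.967
```

View pics/w3.png

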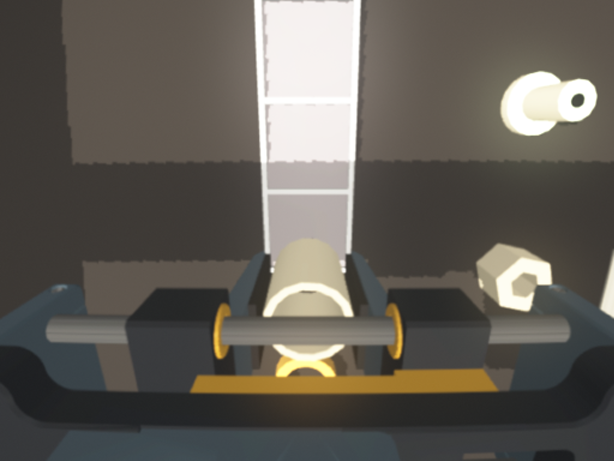

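```bash
python3 - <<'E'
from h import *
s=env.state(); p=viewer.grab_frame('wrist')
print(px2w(p,np.array([[267,191],[350,191],[308,190.5],[263,101],[355,101],[309,101]])/1.2-.1,8,s))
T=lambda x,y:(436.9+x*.993-y*.1184,216.8+x*.1184+y*.993)
print([T(*a) for a in((-35,-35),(35,-35),(0,-35),(-35,35),(35,35),(0,35))])
E
```

```text
[[408.94528203 177.77192779   8.        ]
 [476.27574387 185.81399116   8.        ]
 [442.15442233 182.13449395   8.        ]
 [400.116969   246.35170529   8.        ]
 [469.34701092 254.63910716   8.        ]
 [434.73579646 250.42064666   8.        ]]
[(406.289, 177.901), (475.799, 186.18900000000002), (441.044, 182.04500000000002), (398.001, 247.411), (467.51099999999997, 255.699), (432.756, 251.555)]
```

Emit:
apply_moves(delta_pos=[[0, 0, -0.3], [0, 0, -0.5], [0, 0, -0.6], [0, 0, -0.62], [0, 0, -0.64], [0, 0, -0.645], [0, 0, -0.645]], rot=[[0, 0, 0], [0, 0, 0], [0, 0, 0], [0, 0, 0], [0, 0, 0], [0, 0, 0], [0, 0, 0]], hand=[0.3, 0.3, 0.3, 0.3, 0.3, 0.3, 0.3])

```text
time_s: 7.18
ee_pos: [446.2, 147.3, 20.9]
ee_rot: [179.9, -0.0, 96.9]
force: [-0.1, 0.4, 0.1]
gripper_width: 42.3
gripper_force: 20.0
```

Emit:
apply_moves(delta_pos=[[0, 0, -0.008], [0, 0, -0.012], [0, 0, -0.012], [0, 0, -0.012], [0, 0, -0.012], [0, 0, -0.012]], rot=[[0, 0, 0], [0, 0, 0], [0, 0, 0], [0, 0, 0], [0, 0, 0], [0, 0, 0]], hand=[0.3, 0.3, 0.62, 0.62, 0.62, 0.62])

```text
time_s: 7.68
ee_pos: [445.3, 147.3, 18.8]
ee_rot: [180.0, -0.0, 96.9]
force: [0.1, -0.0, -0.6]
gripper_width: 56.1
gripper_force: 0.0
```

Emit:
apply_moves(delta_pos=[[0, 0, 0.3], [0, 0, 0.6], [0, 0, 1], [0, 0, 1], [0, 0, 1]], rot=[[0, 0, 0], [0, 0, 0], [0, 0, 0], [0, 0, 0], [0, 0, 0]], hand=[0.62, 0.7, 0.7, 0.7, 0.7])

```text
time_s: 8.1
ee_pos: [447.3, 147.9, 141.7]
ee_rot: [179.6, -0.1, 96.9]
force: [-0.7, -0.1, -0.8]
gripper_width: 63.8
gripper_force: 0.0
```

Emit:
apply_moves(delta_pos=[[0.67, 0.52, 0.3], [0.67, 0.52, 0.3], [0.67, 0.52, 0.3], [0.67, 0.52, 0.3]], rot=[[0, 0, 0], [0, 0, 0], [0, 0, 0], [0, 0, 0]], hand=[0.7, 0.7, 0.7, 0.7])

```text
time_s: 8.43
ee_pos: [529.6, 212.5, 174.2]
ee_rot: [179.8, -0.1, 96.9]
force: [0.3, -0.0, -0.1]
gripper_width: 63.8
gripper_force: 0.0
```

Emit:
apply_moves(delta_pos=[[0.67, 0.52, 0], [0.67, 0.52, 0], [0.67, 0.52, 0], [0.67, 0.52, 0], [0.67, 0.52, 0], [0.67, 0.52, 0]], rot=[[0, 0, 0], [0, 0, 0], [0, 0, 0], [0, 0, 0], [0, 0, 0], [0, 0, 0]], hand=[0.7, 0.7, 0.7, 0.7, 0.7, 0.7])

```text
time_s: 8.93
ee_pos: [604.3, 270.9, 172.8]
ee_rot: [-179.8, 0.1, 96.9]
force: [0.5, 0.3, -0.2]
gripper_width: 63.7
gripper_force: 0.0
```

```bash
python3 - <<'E'
from h import *
s=env.state(); p=viewer.grab_frame('wrist'); save(p,'w4.png')
print(s['ee_pos'],s['ee_rot'],s['gripper_width'],s['force']); fit(p,s,'hub_c',yaws=[0])
p=viewer.grab_frame('scene'); fit(p,None,'sleeve_c',yaws=[0],z0=4)
E
```

```text
[604.339729   270.93770405 172.84594929] [-1.79754345e+02  8.87514094e-02  9.68706019e+01] 63.71899699667452 [ 0.48033752  0.29307674 -0.22291629]
hub_c 0.89 xy [607.4 271.6] yaw 13.1 iou 0.925
sleeve_c 0.8 xy [448.3 146.9] yaw 5.8 iou 0.917
```

Emit:
apply_moves(delta_pos=[[0.012, 0, -1], [0.012, 0, -1], [0.012, 0, -1], [0.012, 0, -1], [0.012, 0, -1]], rot=[[0, 0, 0], [0, 0, 0], [0, 0, 0], [0, 0, 0], [0, 0, 0]], hand=[0.7, 0.7, 0.7, 0.7, 0.7])

```text
time_s: 9.55
ee_pos: [606.2, 271.3, 53.7]
ee_rot: [-179.8, 0.1, 96.9]
force: [0.7, 0.3, 0.3]
gripper_width: 63.9
gripper_force: 0.0
```

Emit:
apply_moves(delta_pos=[[0, 0, -0.2], [0, 0, -0.33], [0, 0, -0.33], [0, 0, -0.33], [0, 0, -0.33], [0, 0, -0.33], [0, 0, -0.33], [0, 0, -0.33], [0, 0, -0.33]], rot=[[0, 0, 0], [0, 0, 0], [0, 0, 0], [0, 0, 0], [0, 0, 0], [0, 0, 0], [0, 0, 0], [0, 0, 0], [0, 0, 0]], hand=[0.7, 0.7, 0.7, 0.2, 0.2, 0.2, 0.2, 0.2, 0.2])

```text
time_s: 10.3
ee_pos: [607.8, 272.1, 15.8]
ee_rot: [179.9, -0.0, 96.9]
force: [-0.5, 0.3, -0.4]
gripper_width: 26.8
gripper_force: 0.0
```

Emit:
apply_moves(delta_pos=[[0, 0, 0], [0, 0, 0], [0, 0, 0], [0, 0, 0.2], [0, 0, 0.7], [0, 0, 0.7], [0, 0, 0.7]], rot=[[0, 0, 0], [0, 0, 0], [0, 0, 0], [0, 0, 0], [0, 0, 0], [0, 0, 0], [0, 0, 0]], hand=[0.1, 0.1, 0.1, 0.1, 0.1, 0.1, 0.1])

```text
time_s: 10.88
ee_pos: [610.5, 273.3, 104.3]
ee_rot: [179.4, -0.2, 96.9]
force: [0.4, 1.0, 0.2]
gripper_width: 25.9
gripper_force: 20.0
```

Emit:
apply_moves(delta_pos=[[-0.74, 0.058, 0], [-0.74, 0.058, 0], [-0.74, 0.058, 0]], rot=[[0, 0, 0], [0, 0, 0], [0, 0, 0]], hand=[0.1, 0.1, 0.1])

```text
time_s: 11.13
ee_pos: [510.2, 277.3, 96.6]
ee_rot: [-179.3, 0.2, 97.0]
force: [-0.3, -0.8, -0.3]
gripper_width: 25.9
gripper_force: 20.0
```

Emit:
apply_moves(delta_pos=[[-0.74, 0.058, 0], [-0.74, 0.058, 0], [-0.74, 0.058, 0], [-0.74, 0.058, 0], [-0.74, 0.058, 0], [-0.74, 0.058, 0]], rot=[[0, 0, 0], [0, 0, 0], [0, 0, 0], [0, 0, 0], [0, 0, 0], [0, 0, 0]], hand=[0.1, 0.1, 0.1, 0.1, 0.1, 0.1])

```text
time_s: 11.63
ee_pos: [431.5, 286.3, 99.0]
ee_rot: [179.9, -0.0, 96.9]
force: [-0.2, -0.6, -0.6]
gripper_width: 25.5
gripper_force: 20.0
```

Emit:
apply_moves(delta_pos=[[0, 0, -0.3], [0, 0, -0.5], [0, 0, -0.6], [0, 0, -0.63], [0, 0, -0.65], [0, 0, -0.65], [0, 0, -0.65]], rot=[[0, 0, 0], [0, 0, 0], [0, 0, 0], [0, 0, 0], [0, 0, 0], [0, 0, 0], [0, 0, 0]], hand=[0.1, 0.1, 0.1, 0.1, 0.1, 0.1, 0.1])

```text
time_s: 12.22
ee_pos: [431.2, 286.4, 21.9]
ee_rot: [179.9, -0.0, 96.8]
force: [0.1, -0.7, -0.4]
gripper_width: 25.4
gripper_force: 20.0
```

```bash
python3 - <<'E'
from h import *
s=env.state(); print(s['ee_pos'],s['gripper_width'],s['force'])
p=viewer.grab_frame('scene'); save(p,'s5.png',(270,140,430,260),4); fit(p,None,'hub_c',near=(430,286),yaws=[0],z0=5)
E
```

```text
[431.16219743 286.36407771  21.86665516] 25.411301293317972 [ 0.10485956 -0.72164262 -0.37354977]
hub_c 0.38 xy [426.8 283.4] yaw 26.8 iou 0.181
```

View pics/s5.png

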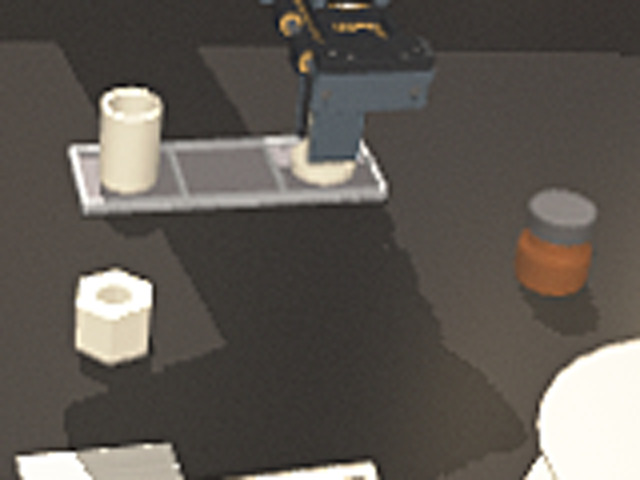

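The scene crop shows the sleeve upright in its compartment and the hub over the end one. Releasing the hub and going to the nut.

Emit:
apply_moves(delta_pos=[[0, 0, -0.01], [0, 0, -0.016], [0, 0, -0.016], [0, 0, -0.016], [0, 0, -0.016], [0, 0, -0.016], [0, 0, -0.016]], rot=[[0, 0, 0], [0, 0, 0], [0, 0, 0], [0, 0, 0], [0, 0, 0], [0, 0, 0], [0, 0, 0]], hand=[0.1, 0.1, 0.1, 0.5, 0.5, 0.5, 0.5])

```text
time_s: 12.9
ee_pos: [429.9, 285.9, 19.2]
ee_rot: [-180.0, 0.0, 96.9]
force: [-0.6, 0.7, 0.4]
gripper_width: 45.3
gripper_force: 0.0
```

Emit:
apply_moves(delta_pos=[[0, 0, 0.3], [0, 0, 0.6], [0, 0, 1], [0, 0, 1], [0, 0, 1]], rot=[[0, 0, 0], [0, 0, 0], [0, 0, 0], [0, 0, 0], [0, 0, 0]], hand=[0.5, 0.8, 0.8, 0.8, 0.8])

```text
time_s: 13.32
ee_pos: [431.7, 287.1, 142.4]
ee_rot: [179.6, -0.2, 96.9]
force: [1.2, 1.0, -0.5]
gripper_width: 69.7
gripper_force: 0.0
```

Emit:
apply_moves(delta_pos=[[0.82, -0.64, 0.25], [0.82, -0.64, 0.25], [0.82, -0.64, 0.25], [0.82, -0.64, 0.25]], rot=[[0, 0, 0], [0, 0, 0], [0, 0, 0], [0, 0, 0]], hand=[0.8, 0.8, 0.8, 0.8])

```text
time_s: 13.65
ee_pos: [533.2, 205.7, 168.9]
ee_rot: [179.8, 0.1, 96.7]
force: [1.0, 1.1, 0.3]
gripper_width: 72.8
gripper_force: 0.0
```

Emit:
apply_moves(delta_pos=[[0.82, -0.64, 0.25], [0.82, -0.64, 0.25], [0.82, -0.64, 0.25], [0.82, -0.64, 0.25], [0.82, -0.64, 0.25], [0.82, -0.64, 0.25], [0.82, -0.64, 0.25]], rot=[[0, 0, 0], [0, 0, 0], [0, 0, 0], [0, 0, 0], [0, 0, 0], [0, 0, 0], [0, 0, 0]], hand=[0.8, 0.8, 0.8, 0.8, 0.8, 0.8, 0.8])

```text
time_s: 14.23
ee_pos: [624.9, 133.2, 197.6]
ee_rot: [-179.8, -0.0, 96.9]
force: [-0.6, 0.6, -0.4]
gripper_width: 72.9
gripper_force: 0.0
```

```bash
python3 - <<'E'
from h import *
s=env.state(); p=viewer.grab_frame('wrist'); save(p,'w6.png',(150,80,370,260),3)
print(s['ee_pos'],s['ee_rot'],s['gripper_width'],s['force']); fit(p,s,'nut_c',yaws=[0,20,40])
p=viewer.grab_frame('scene'); fit(p,None,'hub_c',yaws=[0],z0=4)
E
```

```text
[624.89235643 133.19040078 197.57969061] [-1.79791618e+02 -1.50660198e-02  9.69299682e+01] 72.8600167519396 [-0.64151956  0.55598845 -0.38977039]
nut_c 0.97 xy [627.1 131.8] yaw 23.8 iou 0.971
hub_c 0.55 xy [426.5 285.2] yaw 7.8 iou 0.815
```

View pics/w6.png

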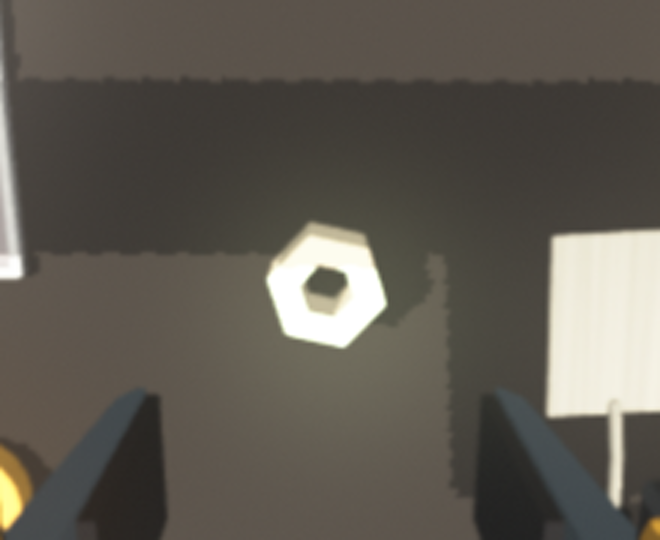

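Emit:
apply_moves(delta_pos=[[0.003, -0.004, -1], [0.003, -0.004, -1], [0.003, -0.004, -1], [0.003, -0.004, -1], [0.003, -0.004, -1]], rot=[[0, 0, 0.197], [0, 0, 0.197], [0, 0, 0.197], [0, 0, 0.197], [0, 0, 0.197]], hand=[0.8, 0.8, 0.8, 0.8, 0.8])

```text
time_s: 14.85
ee_pos: [625.7, 132.1, 78.0]
ee_rot: [-179.8, -0.1, 113.8]
force: [-0.8, -0.5, 0.5]
gripper_width: 72.9
gripper_force: 0.0
```

Emit:
apply_moves(delta_pos=[[0, 0, -0.3], [0, 0, -0.6], [0, 0, -0.6], [0, 0, -0.6], [0, 0, -0.6], [0, 0, -0.6], [0, 0, -0.6], [0, 0, -0.6], [0, 0, -0.6]], rot=[[0, 0, 0], [0, 0, 0], [0, 0, 0], [0, 0, 0], [0, 0, 0], [0, 0, 0], [0, 0, 0], [0, 0, 0], [0, 0, 0]], hand=[0.8, 0.8, 0.8, 0.8, 0.4, 0.4, 0.4, 0.4, 0.4])

```text
time_s: 15.6
ee_pos: [627.8, 132.0, 8.6]
ee_rot: [179.9, 0.0, 113.8]
force: [0.2, -0.4, 1.7]
gripper_width: 43.8
gripper_force: 20.0
```

Emit:
apply_moves(delta_pos=[[0, 0, 0], [0, 0, 0], [0, 0, 0.2], [0, 0, 0.8], [0, 0, 0.8], [0, 0, 0.8]], rot=[[0, 0, 0], [0, 0, 0], [0, 0, 0], [0, 0, 0], [0, 0, 0], [0, 0, 0]], hand=[0.3, 0.3, 0.3, 0.3, 0.3, 0.3])

```text
time_s: 16.1
ee_pos: [631.3, 132.7, 110.4]
ee_rot: [179.3, 0.2, 113.8]
force: [0.3, 0.3, -0.3]
gripper_width: 44.0
gripper_force: 20.0
```

Emit:
apply_moves(delta_pos=[[-0.787, 0.352, 0], [-0.787, 0.352, 0], [-0.787, 0.352, 0]], rot=[[0, 0, -0.1], [0, 0, -0.1], [0, 0, -0.1]], hand=[0.3, 0.3, 0.3])

```text
time_s: 16.35
ee_pos: [527.9, 174.6, 102.4]
ee_rot: [-179.7, -0.1, 105.2]
force: [0.1, -0.5, -2.4]
gripper_width: 43.5
gripper_force: 20.0
```

Emit:
apply_moves(delta_pos=[[-0.787, 0.352, 0], [-0.787, 0.352, 0], [-0.787, 0.352, 0], [-0.787, 0.352, 0], [-0.787, 0.352, 0], [-0.787, 0.352, 0]], rot=[[0, 0, -0.097], [0, 0, -0.097], [0, 0, -0.097], [0, 0, -0.097], [0, 0, -0.097], [0, 0, -0.097]], hand=[0.3, 0.3, 0.3, 0.3, 0.3, 0.3])

```text
time_s: 16.85
ee_pos: [439.2, 216.4, 103.3]
ee_rot: [179.9, -0.0, 96.9]
force: [0.1, 0.5, 0.4]
gripper_width: 43.6
gripper_force: 20.0
```

Emit:
apply_moves(delta_pos=[[0, 0, -0.3], [0, 0, -0.6], [0, 0, -0.7], [0, 0, -0.74], [0, 0, -0.755], [0, 0, -0.755], [0, 0, -0.755]], rot=[[0, 0, 0], [0, 0, 0], [0, 0, 0], [0, 0, 0], [0, 0, 0], [0, 0, 0], [0, 0, 0]], hand=[0.3, 0.3, 0.3, 0.3, 0.3, 0.3, 0.3])

```text
time_s: 17.43
ee_pos: [440.0, 216.4, 13.0]
ee_rot: [179.9, -0.0, 96.8]
force: [-0.0, -0.1, -0.7]
gripper_width: 43.8
gripper_force: 20.0
```

Emit:
apply_moves(delta_pos=[[0, 0, -0.008], [0, 0, -0.011], [0, 0, -0.011], [0, 0, -0.011], [0, 0, -0.011], [0, 0, -0.011]], rot=[[0, 0, 0], [0, 0, 0], [0, 0, 0], [0, 0, 0], [0, 0, 0], [0, 0, 0]], hand=[0.3, 0.3, 0.58, 0.58, 0.58, 0.58])

```text
time_s: 17.93
ee_pos: [438.2, 216.4, 11.3]
ee_rot: [180.0, -0.0, 96.9]
force: [0.2, 0.3, 0.9]
gripper_width: 53.1
gripper_force: 0.0
```

Emit:
apply_moves(delta_pos=[[0, 0, 0.3], [0, 0, 0.6], [0, 0, 1], [0, 0, 1], [0, 0, 1]], rot=[[0, 0, 0], [0, 0, 0], [0, 0, 0], [0, 0, 0], [0, 0, 0]], hand=[0.58, 0.8, 0.8, 0.8, 0.8])

```text
time_s: 18.35
ee_pos: [440.1, 217.3, 134.2]
ee_rot: [179.6, -0.1, 96.9]
force: [0.2, 0.7, 0.0]
gripper_width: 72.6
gripper_force: 0.0
```

Emit:
apply_moves(delta_pos=[[0.1, -0.9, 0.5], [0.1, -0.9, 0.5], [0.1, -0.9, 0.5], [0.1, -0.9, 0.5]], rot=[[0, 0, 0], [0, 0, 0], [0, 0, 0], [0, 0, 0]], hand=[0.8, 0.8, 0.8, 0.8])

```text
time_s: 18.68
ee_pos: [451.6, 104.0, 192.9]
ee_rot: [179.8, 0.1, 96.6]
force: [0.4, 0.6, -0.1]
gripper_width: 73.4
gripper_force: 0.0
```

Emit:
apply_moves(delta_pos=[[0.1, -0.9, 0.2], [0.1, -0.9, 0.2], [0.1, -0.9, 0.2]], rot=[[0, 0, 0], [0, 0, 0], [0, 0, 0]], hand=[0.8, 0.8, 0.8])

```text
time_s: 18.93
ee_pos: [461.6, -1.5, 213.9]
ee_rot: [-179.8, 0.0, 96.9]
force: [0.7, -0.1, 0.1]
gripper_width: 73.1
gripper_force: 0.0
```

Emit:
apply_moves(delta_pos=[[0.1, -0.9, 0], [0.1, -0.9, 0], [0.1, -0.9, 0]], rot=[[0, 0, 0], [0, 0, 0], [0, 0, 0]], hand=[0.8, 0.8, 0.8])

```text
time_s: 19.18
ee_pos: [473.6, -110.3, 213.2]
ee_rot: [-179.8, -0.0, 96.8]
force: [0.6, 0.9, 0.4]
gripper_width: 73.0
gripper_force: 0.0
```

Emit:
apply_moves(delta_pos=[[0.1, -0.95, 0], [0.1, -0.95, 0], [0.1, -0.95, 0], [0.1, -0.95, 0], [0.1, -0.95, 0], [0.1, -0.95, 0]], rot=[[0, 0, 0], [0, 0, 0], [0, 0, 0], [0, 0, 0], [0, 0, 0], [0, 0, 0]], hand=[0.8, 0.8, 0.8, 0.8, 0.8, 0.8])

```text
time_s: 19.68
ee_pos: [485.5, -220.5, 213.4]
ee_rot: [-179.8, -0.2, 96.9]
force: [0.2, 0.5, 0.5]
gripper_width: 72.9
gripper_force: 0.0
```

```bash
python3 - <<'E'
from h import *
s=env.state(); p=viewer.grab_frame('wrist'); save(p,'w7.png',f=1.2)
print(s['ee_pos'],s['ee_rot']); fit(p,s,'tray2',near=(450,-220),yaws=[-8,0,8]);fit(p,s,'knob_c',near=(650,-270))
for d in spotter.trace(p,'knob_c'): print(d['score'],d['box'])
p=viewer.grab_frame('scene'); save(p,'s7.png',(270,140,430,260),3)
E
```

```text
[ 485.50823196 -220.52381237  213.43582286] [-1.79840840e+02 -1.55218017e-01  9.68647610e+01]
tray2 0.71 xy [ 452.4 -218.8] yaw -2.4 iou 0.982
knob_c 0.64 xy [ 645.3 -269.6] yaw 31.8 iou 0.946
0.69 [398.4, 171.5, 45.3, 37.0]
0.64 [363.6, 214.1, 45.3, 36.1]
```

View pics/w7.png

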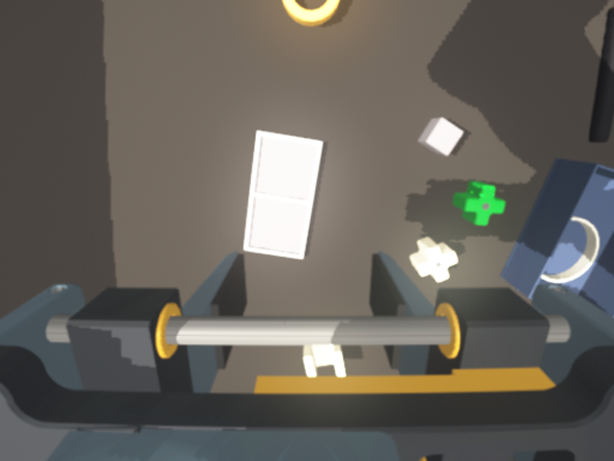

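View pics/s7.png

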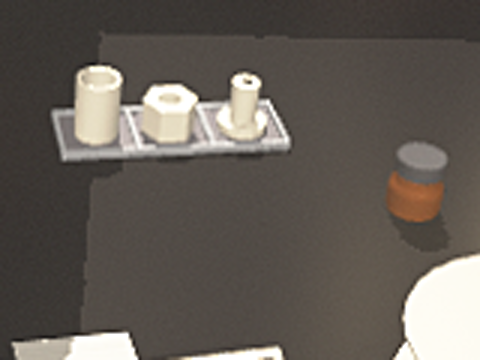

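The scene crop shows sleeve, nut and hub upright, each in its own compartment, with the jar untouched. In the wrist view, tray2 is at (236,163), the green cross at (400,172), the white knob at (361,217) and the bracket at about (270,300). Moving on to the bracket.

Emit:
apply_moves(delta_pos=[[0.19, -0.87, -0.04], [0.19, -0.87, -0.04], [0.19, -0.87, -0.04]], rot=[[0, 0, 0.068], [0, 0, 0.068], [0, 0, 0.068]], hand=[0.85, 0.85, 0.85])

```text
time_s: 20.18
ee_pos: [510.0, -328.3, 210.6]
ee_rot: [180.0, 0.1, 102.8]
force: [0.9, 0.1, 0.5]
gripper_width: 77.4
gripper_force: 0.0
```

Emit:
apply_moves(delta_pos=[[0.19, -0.87, -0.04], [0.19, -0.87, -0.04], [0.19, -0.87, -0.04], [0.19, -0.87, -0.04], [0.19, -0.87, -0.04], [0.19, -0.87, -0.04]], rot=[[0, 0, 0.068], [0, 0, 0.068], [0, 0, 0.068], [0, 0, 0.068], [0, 0, 0.068], [0, 0, 0.068]], hand=[0.85, 0.85, 0.85, 0.85, 0.85, 0.85])

```text
time_s: 20.68
ee_pos: [531.8, -429.1, 205.6]
ee_rot: [-180.0, -0.1, 108.6]
force: [-0.4, 0.2, -0.6]
gripper_width: 77.4
gripper_force: 0.0
```

```bash
python3 - <<'E'
from h import *
s=env.state(); p=viewer.grab_frame('wrist'); save(p,'w8.png',f=1.2)
print(s['ee_pos'],s['ee_rot']); fit(p,s,'bracket_c')
E
```

```text
[ 531.80818997 -429.13912797  205.59819104] [-1.79999949e+02 -6.83383187e-02  1.08605158e+02]
bracket_c 0.64 xy [ 531.8 -428.2] yaw 17.5 iou 0.953
```

View pics/w8.png

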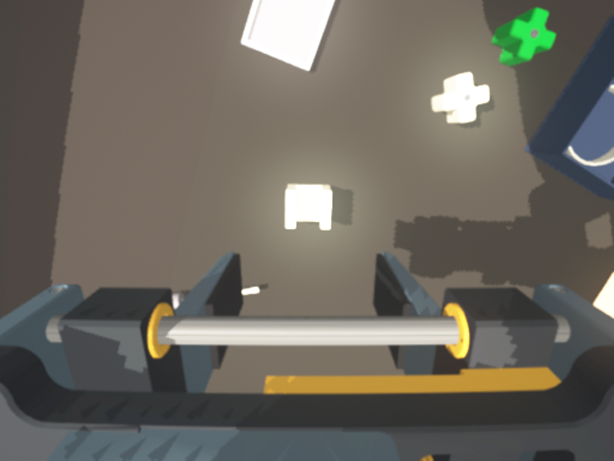

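Emit:
apply_moves(delta_pos=[[0, 0.017, -1], [0, 0.017, -1], [0, 0.017, -1], [0, 0.017, -1], [0, 0.017, -1]], rot=[[0, 0, -0.01], [0, 0, -0.01], [0, 0, -0.01], [0, 0, -0.01], [0, 0, -0.01]], hand=[0.85, 0.85, 0.85, 0.85, 0.85])

```text
time_s: 21.2
ee_pos: [531.2, -426.7, 84.9]
ee_rot: [-179.9, -0.2, 107.8]
force: [0.2, -0.1, 0.6]
gripper_width: 77.5
gripper_force: 0.0
```

Emit:
apply_moves(delta_pos=[[0, 0, -0.3], [0, 0, -0.6], [0, 0, -0.655], [0, 0, -0.655], [0, 0, -0.655], [0, 0, -0.655], [0, 0, -0.655], [0, 0, -0.655], [0, 0, -0.655]], rot=[[0, 0, 0], [0, 0, 0], [0, 0, 0], [0, 0, 0], [0, 0, 0], [0, 0, 0], [0, 0, 0], [0, 0, 0], [0, 0, 0]], hand=[0.85, 0.85, 0.85, 0.85, 0.4, 0.4, 0.4, 0.4, 0.4], newtons=15)

```text
time_s: 21.95
ee_pos: [532.4, -429.0, 8.6]
ee_rot: [179.9, 0.1, 107.7]
force: [-0.3, -0.7, 4.2]
gripper_width: 47.9
gripper_force: 15.0
```

Emit:
apply_moves(delta_pos=[[0, 0, 0], [0, 0, 0], [0, 0, 0.2], [0, 0, 0.8], [0, 0, 0.8], [0, 0, 0.8], [0, 0, 0.8]], rot=[[0, 0, 0], [0, 0, 0], [0, 0, 0], [0, 0, 0], [0, 0, 0], [0, 0, 0], [0, 0, 0]], hand=[0.35, 0.35, 0.35, 0.35, 0.35, 0.35, 0.35])

```text
time_s: 22.53
ee_pos: [532.7, -429.2, 105.4]
ee_rot: [179.9, 0.2, 107.7]
force: [0.3, 0.5, -1.7]
gripper_width: 47.9
gripper_force: 15.0
```

Emit:
apply_moves(delta_pos=[[-0.337, 0.728, 0], [-0.337, 0.728, 0], [-0.337, 0.728, 0]], rot=[[0, 0, -0.117], [0, 0, -0.117], [0, 0, -0.117]], hand=[0.35, 0.35, 0.35])

```text
time_s: 22.78
ee_pos: [486.4, -335.1, 100.1]
ee_rot: [-179.6, -0.5, 97.6]
force: [-0.3, 1.5, -1.3]
gripper_width: 47.9
gripper_force: 15.0
```

Emit:
apply_moves(delta_pos=[[-0.337, 0.728, 0], [-0.337, 0.728, 0], [-0.337, 0.728, 0], [-0.337, 0.728, 0], [-0.337, 0.728, 0], [-0.337, 0.728, 0], [-0.337, 0.728, 0]], rot=[[0, 0, -0.117], [0, 0, -0.117], [0, 0, -0.117], [0, 0, -0.117], [0, 0, -0.117], [0, 0, -0.117], [0, 0, -0.117]], hand=[0.35, 0.35, 0.35, 0.35, 0.35, 0.35, 0.35])

```text
time_s: 23.37
ee_pos: [451.8, -255.0, 102.8]
ee_rot: [180.0, 0.0, 87.6]
force: [0.6, 0.1, -0.8]
gripper_width: 47.8
gripper_force: 15.0
```

Emit:
apply_moves(delta_pos=[[0, 0, -0.3], [0, 0, -0.6], [0, 0, -0.7], [0, 0, -0.74], [0, 0, -0.755], [0, 0, -0.755], [0, 0, -0.755]], rot=[[0, 0, 0], [0, 0, 0], [0, 0, 0], [0, 0, 0], [0, 0, 0], [0, 0, 0], [0, 0, 0]], hand=[0.35, 0.35, 0.35, 0.35, 0.35, 0.35, 0.35])

```text
time_s: 23.95
ee_pos: [451.8, -254.9, 12.7]
ee_rot: [179.9, 0.0, 87.6]
force: [-1.0, 0.0, -0.6]
gripper_width: 47.8
gripper_force: 15.0
```

Emit:
apply_moves(delta_pos=[[0, 0, -0.008], [0, 0, -0.011], [0, 0, -0.011], [0, 0, -0.011], [0, 0, -0.011], [0, 0, -0.011]], rot=[[0, 0, 0], [0, 0, 0], [0, 0, 0], [0, 0, 0], [0, 0, 0], [0, 0, 0]], hand=[0.35, 0.35, 0.62, 0.62, 0.62, 0.62])

```text
time_s: 24.45
ee_pos: [450.8, -253.6, 11.1]
ee_rot: [-180.0, -0.0, 87.6]
force: [-0.0, 0.5, 0.4]
gripper_width: 56.7
gripper_force: 0.0
```

Emit:
apply_moves(delta_pos=[[0, 0, 0.3], [0, 0, 0.6], [0, 0, 1], [0, 0, 1], [0, 0, 1]], rot=[[0, 0, 0], [0, 0, 0], [0, 0, 0], [0, 0, 0], [0, 0, 0]], hand=[0.62, 0.75, 0.75, 0.75, 0.75])

```text
time_s: 24.87
ee_pos: [452.8, -254.7, 134.3]
ee_rot: [179.6, 0.2, 87.6]
force: [0.3, 0.0, -0.7]
gripper_width: 68.4
gripper_force: 0.0
```

Emit:
apply_moves(delta_pos=[[0.81, -0.066, 0.3], [0.81, -0.066, 0.3], [0.81, -0.066, 0.3]], rot=[[0, 0, 0.2], [0, 0, 0.2], [0, 0, 0.2]], hand=[0.75, 0.75, 0.75])

```text
time_s: 25.12
ee_pos: [551.2, -261.7, 166.6]
ee_rot: [179.9, 0.0, 105.1]
force: [0.7, 0.7, -0.2]
gripper_width: 68.4
gripper_force: 0.0
```

Emit:
apply_moves(delta_pos=[[0.81, -0.066, 0.3], [0.81, -0.066, 0.3], [0.81, -0.066, 0.3], [0.81, -0.066, 0.3], [0.81, -0.066, 0.3], [0.81, -0.066, 0.3], [0.81, -0.066, 0.3]], rot=[[0, 0, 0.198], [0, 0, 0.198], [0, 0, 0.198], [0, 0, 0.198], [0, 0, 0.198], [0, 0, 0.198], [0, 0, 0.198]], hand=[0.75, 0.75, 0.75, 0.75, 0.75, 0.75, 0.75])

```text
time_s: 25.7
ee_pos: [643.5, -269.3, 201.6]
ee_rot: [-179.9, -0.2, 121.7]
force: [0.2, 0.1, -0.1]
gripper_width: 68.1
gripper_force: 0.0
```

```bash
python3 - <<'E'
from h import *
s=env.state(); p=viewer.grab_frame('wrist'); save(p,'w9.png',(110,40,410,260),2.5)
print(s['ee_pos'],s['ee_rot']); fit(p,s,'knob_c',near=(645,-270))
E
```

```text
[ 643.52561474 -269.26298037  201.60083401] [-1.79875687e+02 -1.67549491e-01  1.21747662e+02]
knob_c 0.65 xy [ 645.1 -268.5] yaw 31.3 iou 0.882
```

View pics/w9.png

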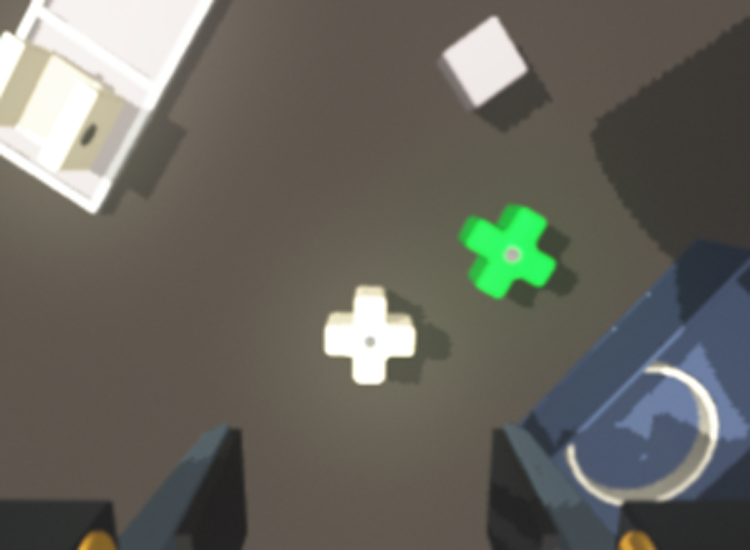

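The crop shows the white knob at (258,176) source px, centred and aligned with the fingers. The green cross at (315,142) is the look-alike, left alone. The bracket stands upright in tray2. Grasping the white knob.

Emit:
apply_moves(delta_pos=[[0, 0.005, -1], [0, 0.005, -1], [0, 0.005, -1], [0, 0.005, -1], [0, 0.005, -1]], rot=[[0, 0, 0], [0, 0, 0], [0, 0, 0], [0, 0, 0], [0, 0, 0]], hand=[0.75, 0.75, 0.75, 0.75, 0.75])

```text
time_s: 26.22
ee_pos: [643.7, -268.5, 81.8]
ee_rot: [-179.9, -0.2, 121.8]
force: [1.2, -0.4, 0.6]
gripper_width: 68.4
gripper_force: 0.0
```

Emit:
apply_moves(delta_pos=[[0, 0, -0.3], [0, 0, -0.6], [0, 0, -0.633], [0, 0, -0.633], [0, 0, -0.633], [0, 0, -0.633], [0, 0, -0.633], [0, 0, -0.633], [0, 0, -0.633]], rot=[[0, 0, 0], [0, 0, 0], [0, 0, 0], [0, 0, 0], [0, 0, 0], [0, 0, 0], [0, 0, 0], [0, 0, 0], [0, 0, 0]], hand=[0.75, 0.75, 0.75, 0.75, 0.4, 0.4, 0.4, 0.4, 0.4], newtons=20)

```text
time_s: 26.97
ee_pos: [646.6, -269.5, 9.7]
ee_rot: [179.9, 0.2, 121.8]
force: [-0.4, 0.5, 6.6]
gripper_width: 45.9
gripper_force: 20.0
```

Emit:
apply_moves(delta_pos=[[0, 0, 0], [0, 0, 0], [0, 0, 0.2], [0, 0, 0.8], [0, 0, 0.8], [0, 0, 0.8], [0, 0, 0.8]], rot=[[0, 0, 0], [0, 0, 0], [0, 0, 0], [0, 0, 0], [0, 0, 0], [0, 0, 0], [0, 0, 0]], hand=[0.35, 0.35, 0.35, 0.35, 0.35, 0.35, 0.35])

```text
time_s: 27.55
ee_pos: [646.7, -269.4, 106.3]
ee_rot: [179.8, 0.3, 121.8]
force: [-0.5, 0.0, -0.7]
gripper_width: 46.0
gripper_force: 20.0
```

Emit:
apply_moves(delta_pos=[[-0.797, 0.355, 0], [-0.797, 0.355, 0], [-0.797, 0.355, 0]], rot=[[0, 0, -0.2], [0, 0, -0.2], [0, 0, -0.2]], hand=[0.35, 0.35, 0.35])

```text
time_s: 27.8
ee_pos: [543.9, -223.7, 100.7]
ee_rot: [-179.6, -0.3, 104.3]
force: [-0.7, -0.1, -0.0]
gripper_width: 45.7
gripper_force: 20.0
```

Emit:
apply_moves(delta_pos=[[-0.797, 0.355, 0], [-0.797, 0.355, 0], [-0.797, 0.355, 0], [-0.797, 0.355, 0], [-0.797, 0.355, 0], [-0.797, 0.355, 0], [-0.797, 0.355, 0]], rot=[[0, 0, -0.198], [0, 0, -0.198], [0, 0, -0.198], [0, 0, -0.198], [0, 0, -0.198], [0, 0, -0.198], [0, 0, -0.198]], hand=[0.35, 0.35, 0.35, 0.35, 0.35, 0.35, 0.35])

```text
time_s: 28.38
ee_pos: [455.2, -184.3, 102.9]
ee_rot: [180.0, 0.0, 87.6]
force: [0.4, -0.0, -0.3]
gripper_width: 45.9
gripper_force: 20.0
```

Emit:
apply_moves(delta_pos=[[0, 0, -0.3], [0, 0, -0.6], [0, 0, -0.7], [0, 0, -0.74], [0, 0, -0.755], [0, 0, -0.755], [0, 0, -0.755]], rot=[[0, 0, 0], [0, 0, 0], [0, 0, 0], [0, 0, 0], [0, 0, 0], [0, 0, 0], [0, 0, 0]], hand=[0.35, 0.35, 0.35, 0.35, 0.35, 0.35, 0.35])

```text
time_s: 28.97
ee_pos: [455.2, -184.3, 12.7]
ee_rot: [179.9, 0.0, 87.6]
force: [-1.0, 0.7, -0.0]
gripper_width: 45.9
gripper_force: 20.0
```

Release, rise, and check.

Emit:
apply_moves(delta_pos=[[0, 0, -0.008], [0, 0, -0.011], [0, 0, -0.011], [0, 0, -0.011], [0, 0, -0.011], [0, 0, -0.011]], rot=[[0, 0, 0], [0, 0, 0], [0, 0, 0], [0, 0, 0], [0, 0, 0], [0, 0, 0]], hand=[0.35, 0.35, 0.6, 0.6, 0.6, 0.6])

```text
time_s: 29.47
ee_pos: [454.3, -183.8, 11.1]
ee_rot: [180.0, 0.0, 87.6]
force: [0.2, -0.3, -0.0]
gripper_width: 54.8
gripper_force: 0.0
```

Emit:
apply_moves(delta_pos=[[0, 0, 0.3], [0, 0, 0.6], [0, 0, 1], [0, 0, 1], [0, 0, 1]], rot=[[0, 0, 0], [0, 0, 0], [0, 0, 0], [0, 0, 0], [0, 0, 0]], hand=[0.6, 0.75, 0.75, 0.75, 0.75])

```text
time_s: 29.88
ee_pos: [456.1, -184.6, 134.2]
ee_rot: [179.6, 0.1, 87.6]
force: [-0.1, -0.3, -0.1]
gripper_width: 68.5
gripper_force: 0.0
```

Emit:
apply_moves(delta_pos=[[0, 0, 1], [0, 0, 1], [0, 0, 1], [0, 0, 1], [0, 0, 1], [0, 0, 1]], rot=[[0, 0, 0], [0, 0, 0], [0, 0, 0], [0, 0, 0], [0, 0, 0], [0, 0, 0]], hand=[0.75, 0.75, 0.75, 0.75, 0.75, 0.75])

```text
time_s: 30.38
ee_pos: [453.1, -183.3, 249.1]
ee_rot: [-179.8, -0.1, 87.6]
force: [-0.6, 1.0, -0.7]
gripper_width: 68.9
gripper_force: 0.0
```

```bash
python3 - <<'E'
from h import *
p=viewer.grab_frame('scene'); a=p['pixels'][140:260,70:430]; q=viewer.grab_frame('wrist'); b=q['pixels'][60:280,80:440]
im=np.vstack([cv2.resize(a,(720,240),interpolation=2),cv2.resize(b,(589,360),interpolation=2)[:,:].copy() if 0 else cv2.copyMakeBorder(cv2.resize(b,(589,360),interpolation=2),0,0,0,131,0)])
cv2.imwrite('pics/f.png',im[:,:,::-1])
E
```

```text
(no output)
```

View pics/f.png

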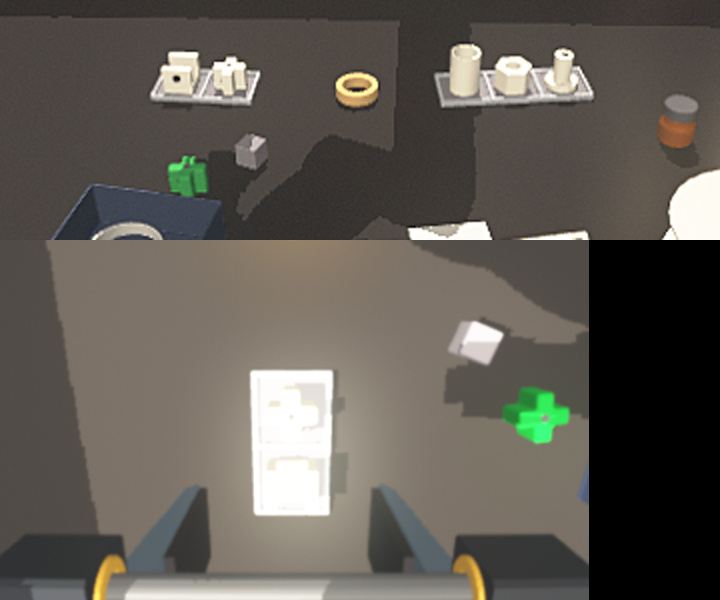

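All five parts stand upright in compartments of their own: bracket and knob in the tray at about (205,85) in the composite, sleeve, nut and hub in the one at about (515,85). The jar at (677,120) has not moved and the arm is clear of everything.

```bash
python3 -c "
from workcell import env
print(env.job_done())"
```

```text
the job is handed in; nothing more can be done
None
```

The job is handed in at about 30 s: sleeve, nut and hub stand upright in the three-compartment tray, bracket and white knob in the two-compartment tray, and the jar of screws was not touched.

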